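Slide the battery cover onto the teach pendant until its tab clicks

TASK

Close the battery bay of the teach pendant that lies face down on the bench: take the yellow cover that still has its orange tab (not the old one with the tab snapped off), lay it flat at the open end of the tracks with the tab towards the steel catch, and slide it under the lips until the tab rides over the catch, clicks down behind it and the cover comes up against its stops, then let go. Push steadily and gently: while it slides, never force the cover or the pendant with more than about 30 N, and leave the other things on the bench where they are.

Things in the scene. Friction and masses are not known exactly. Their poses are not given: they have to be found in the camera images.
- pendant: Grey teach pendant, 260 x 170 mm, face down, fixed to the bench, a blue battery flush in its upper face. Origin under its middle on the bench top; +x is the slide direction (towards the steel catch), z up. Its flat upper face (the deck) is 50 mm above the origin. Two black tracks run along x on the deck, symmetric about the x axis. All axes of the points on it are parallel to these.
- lay_spot (a point): Point on the deck (50 mm up) at pendant x = -52 mm, y = 0, the open end of the tracks. Lay the cover down with its centre over it: it then lies wholly behind the lips, with some 3 mm of play each side between low (8 mm) guides that taper inwards along +x to the tracks.
- lip_mouth (a point): Point on the deck at pendant x = 5 mm, y = 0, midway between the starts of the two tracks: walls with inner faces 39.5 mm either side, each with an inward lip over |y| > 33 mm, underside 6.5 mm and top 10 mm above the deck, 57 mm long. Under the lips the cover has 1.5 mm of play each side and 1.5 mm up and down.
- catch_zone (a point): Point on the deck at pendant x = 85 mm, y = 0. The far face of the steel catch's ledge is here or up to 22 mm farther along +x; its exact place is not measured. The ledge is 3.7 mm high with a 25 degree ramp facing -x, 15 mm long on top, steep beyond, between two dark stop blocks 9 mm high. The cover meets the stops with its centre at pendant x = 20.5 to 42.5 mm, according to where the catch stands.
- cover_mid (a point): The good yellow cover (about 100 g): plate 80 (x) x 76 (y) x 5 mm, with a grip rib on its middle, 36 (x) x 14 (y) mm, from 5 to 34 mm above the underside. An orange tab 16 mm wide sticks out 31 mm from its +x edge. This point is its centre, 17 mm above the underside; +x towards the tab. It starts flat on the bench on one side of the pendant, the old cover on the other.
- tab (a joint): Flex of the good cover's orange tab: 0 straight, grows as its tip bends up, to about 0.12 rad on top of the ledge; it springs back. It starts up the ramp about 27 mm before the stops; climbing the ramp takes a push of about 3 to 8 N along the slide, then it glides 18 mm along the ledge and clicks down 2 mm before the cover meets the hard stops.
- old_cover_mid (a point): The old yellow cover, the same but with only a stub of its tab left; this point 17 mm above its underside, at its centre. Leave it alone.
- spare_battery_mid (a point): Blue spare battery, 50 x 75 x 22 mm, lying on the bench; this point at its centre. Leave it alone.
- nozzle_mid (a point): Copper torch nozzle, 28 mm across and 70 mm tall, standing on the bench; this point at its centre. Leave it alone.
- wrench_grip (a point): Steel wrench lying on the bench; this point on its handle. Leave it alone.
- screwdriver_grip (a point): Screwdriver lying on the bench near the robot; this point on its handle. Leave it alone.

How it is judged:
On the way, in this order (a step that is already met when the one before it is completed fails the run):
1. the good cover lies flat on the deck between the tracks, in the open part behind the catch, tab towards the catch (y of cover_mid in the frame of pendant between -0.005 and 0.005 m and z of cover_mid in the frame of pendant between 0.064 and 0.0695 m and angle between cover_mid's own z axis and vertical below 0.06 rad and x of cover_mid in the frame of pendant between -0.09 and -0.015 m and angle between the x axis of cover_mid and the x axis of pendant, either way round below 0.12 rad), for 0.1 s.
2. sliding in the tracks, its tab is bent up by the catch (y of cover_mid in the frame of pendant between -0.005 and 0.005 m and z of cover_mid in the frame of pendant between 0.064 and 0.0695 m and angle between cover_mid's own z axis and vertical below 0.06 rad and x of cover_mid in the frame of pendant above -0.006 m and value of joint tab above 0.05 rad), for 0.02 s.
At the end, for the whole second after the job is handed in: The good cover is released and at rest, flat on the deck under the lips (height 3 mm, sideways 5 mm, tilt and heading 0.06 rad), its centre beyond x = 18 mm of the pendant, its tab straight again (below 0.025 rad) behind the catch (y of cover_mid in the frame of pendant between -0.005 and 0.005 m and z of cover_mid in the frame of pendant between 0.064 and 0.0695 m and angle between cover_mid's own z axis and vertical below 0.06 rad and x of cover_mid in the frame of pendant between 0.018 and 0.045 m and value of joint tab below 0.025 rad and angle between the x axis of cover_mid and the x axis of pendant, either way round below 0.06 rad and linear speed of cover below 0.01 m/s); the robot touches nothing.
It fails at once if while it slides in the tracks, the cover is forced against the pendant, its lips or its catch with more than 35 N (x of cover_mid in the frame of pendant above -0.03 m and contact force between cover and pendant above 35 N).
It fails at once if the robot presses on the pendant with more than 40 N (contact force between the arm and pendant above 40 N).
It fails at once if another loose thing (old cover, spare battery, nozzle, wrench, screwdriver) is moved by more than 20 mm (distance of any of old_cover_mid, spare_battery_mid, nozzle_mid, wrench_grip, screwdriver_grip from where it was at the start of the episode above 0.02 m).
It also fails if it takes over 64 s, if anything falls off the work surface, if the arm or the gripper's body presses on something with over 40 N, if the wrist force passes 120 N, or if a joint passes its speed limit or range.

ROBOT

A 7-joint arm with a two-finger parallel gripper is mounted at the origin on the work surface. World frame = base frame: x ahead of the robot, y to its left, z up, the work surface at z = 0. Lengths are in m, angles in rad, forces in N, time in s.
With the tool pointing down it reaches from about 0.425 to 1.025 m from the base axis. Payload 9.4 kg.
Tool frame: the origin (TCP) lies between the finger pads; the fingertips stand 17 mm ahead of it and the grasp point (between the pads) lies 2 mm behind it; x points along the fingers, y is the direction in which the jaws open and shut, and the axes are right-handed (so a half turn about x gives the same grasp; the last joint's range is limited). The gripper opens to 93 mm and grips with 3 to 60 N. Pads are 15 mm wide; open, the fingers measure 128 mm over their backs; the gripper's body (75 mm by 188 mm) begins 65 mm behind the grasp point.
Start: joints at [1.079, 0.599, -0.003, 1.599, 0.002, 0.943, -0.08], TCP at [0.292, -0.664, 0.236] pointing down, gripper open.
Joint ranges: [-2.57, 2.57], [-0.35, 1.97], [-1.29, 1.29], [0.11, 2.56], [-1.05, 4.19], [0.11, 1.86], [-2.63, 2.63]. Speed limits (rad/s): [2.22, 2.22, 3.01, 3.01, 3.14, 3.14, 3.14].

INTERFACE

Orientations are given as a unit quaternion [w, x, y, z].
In Python, from bench import * gives the robot as it stands. The module is installed in compiled form; this text tells all that it offers.
- The arm moves only by the shell command python3 -m handwheel 'ROWS' [FORCE]. ROWS is JSON, a list of rows, each an object with "rotation": the turn, a rotation vector about the tool's x, y, z in rad, a list of three; "offset": the shift along the tool's x, y, z in mm, a list of three; "gripper": the closure, from 0 (fully open) to 1 (shut). In form: [{"rotation": [ax, ay, az], "offset": [x, y, z], "gripper": gripper}, ...]. A call has 1 to 12 rows; each row is the pose to reach, as a shift and turn from the pose measured when the call began, along the tool's axes at that moment; what a row does not reach only later rows make up. A row lasts 1/8 s, in which the tool goes at most 62.5 mm and 10.7 degrees, less where a joint would pass 70% of its speed; a pose out of reach is approached as far as the arm can. A call with a gripper value outside its range is refused whole. The fingers move at their own pace and stop on an object; FORCE is the grip in N (left out, the last holds). Time passes only in rows, so rows that repeat a pose let the fingers close. It gives the time, the measured TCP pose, the force and the opening at its end, in the units of the state.
- state(): the state, without advancing time (a new reading comes with each control period).
- read_camera(name): name is "scene" or "top" or "wrist"; returns a dict with "image" (400x640x3 uint8, red, green, blue), "depth" (400x640 float32, m along the optical axis (not along the pixel's ray), 0 where there is no reading), "fx", "fy", "cx", "cy" (pixels), "distortion" ([k1, k2, p1, p2, k3] as OpenCV has them; the pictures are not rectified), "world_from_camera" (4x4, takes a point from camera to world coordinates); the wrist camera has in their place "tool_from_camera" (4x4, takes a point from camera to tool coordinates, whose origin is the TCP and whose axes are the tool frame's). Camera axes: x right, y down, z forward; pixel columns grow to the right and rows downward; lengths in m; the calibration is good to about 2 mm. A picture is of the moment at which its call begins: read the wrist's pose just before it.
- sign_off(): hands the job in, once; it reports no verdict.
The state is a dict: "time_s": time; "joint_positions": joint angles; "joint_velocities": joint speeds; "joint_torque": joint torques, N m; "ee_pos": TCP position; "tool_rot": TCP orientation; "contact_force": force on the tool from outside, world axes, zero at the start; "wrist_torque": the same for the moment, N m; "gripper_width": opening from 0.0 (shut) to 1.0 (fully open).
Only numpy, scipy, OpenCV 4.12 (cv2) and the standard library are available. Lean on these libraries where they do the work, as an engineer would, in place of code of your own. Each camera call takes 0.05 s, during which the arm holds its last target. There are 200 camera calls.

## Working session

There is one attempt and no reset: what is moved stays moved. The work goes in short steps, Python scripts to look and compute and a shell command to move; the robot and the scene stay as the last step left them, time stands still between calls to the robot, and variables do not carry over. Pictures are saved under pics/ and viewed, about 8 in all and at most 12, crops included, and the job is handed in when it is done.

```bash
mkdir -p pics
cat > h.py <<'E'
from bench import *
import numpy as np, cv2
from scipy.spatial.transform import Rotation as R
def cam(name):
    s=state(); c=read_camera(name)
    c['K']=np.array([[c['fx'],0,c['cx']],[0,c['fy'],c['cy']],[0,0,1.]])
    c['d']=np.array(c['distortion'],float)
    if name=='wrist':
        T=np.eye(4); w,x,y,z=s['tool_rot']; T[:3,:3]=R.from_quat([x,y,z,w]).as_matrix(); T[:3,3]=s['ee_pos']
        c['T']=T@np.array(c['tool_from_camera'])
    else: c['T']=np.array(c['world_from_camera'])
    return c
def onplane(c,uv,z):
    p=cv2.undistortPoints(np.array(uv,float).reshape(-1,1,2),c['K'],c['d']).reshape(-1,2)
    r=np.c_[p,np.ones(len(p))]@c['T'][:3,:3].T; o=c['T'][:3,3]
    return o+r*((z-o[2])/r[:,2])[:,None]
def save(c,n): cv2.imwrite('pics/'+n,c['image'][:,:,::-1])
def yellow(c):
    h=cv2.cvtColor(c['image'],cv2.COLOR_RGB2HSV); return h
E
python3 - <<'E'
from h import *
s=state();print(s['ee_pos'],s['tool_rot'],s['contact_force'],s['gripper_width'])
c=cam('top');save(c,'top.png');print(c['T'].round(3))
d=cam('scene');save(d,'scene.png');print(d['T'].round(3))
E
```

```text
[ 0.29196949 -0.66310135  0.23477792] [-0.14511368 -0.69178394 -0.14615676  0.69210924] [-0.42189386  0.75608639 -0.19203782] 1.0034069941148398
[[ 0.009 -0.981  0.192  0.272]
 [-1.    -0.011 -0.01  -0.027]
 [ 0.012 -0.192 -0.981  1.36 ]
 [ 0.     0.     0.     1.   ]]
[[-0.539  0.565 -0.625  1.32 ]
 [ 0.842  0.359 -0.402  0.468]
 [-0.003 -0.743 -0.669  0.901]
 [ 0.     0.     0.     1.   ]]
```

View pics/top.png

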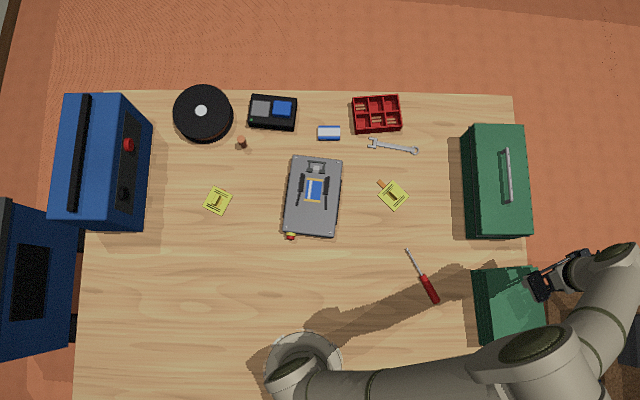

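View pics/scene.png

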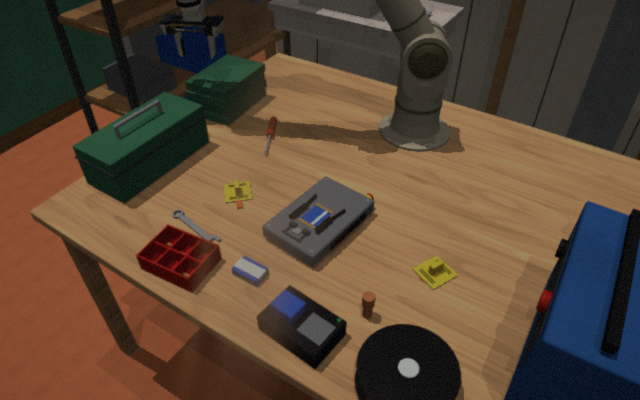

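Run:
```python
from h import *
c=cam('top');h=cv2.cvtColor(c['image'],cv2.COLOR_RGB2HSV)
y=cv2.inRange(h,(22,90,90),(35,255,255))
y[:, :360]=0; y[:,430:]=0; y[:150]=0;y[230:]=0
k=max(cv2.findContours(y,0,2)[0],key=cv2.contourArea)
b=cv2.boxPoints(cv2.minAreaRect(k));print('px',b.round(0).tolist());P=onplane(c,b,.005);print(P.round(3),P.mean(0).round(4))
o=cv2.inRange(h,(8,120,120),(19,255,255));o[:,:370]=0;o[:,392:]=0;o[:172]=0;o[:]*=1;o[192:]=0
t=np.argwhere(o>0)[:,::-1].mean(0);print('tab',t,onplane(c,t,.003).round(4))
# pendant: grey, low saturation
g=cv2.inRange(h,(0,0,40),(179,70,200));g[:145]=0;g[245:]=0;g[:,:270]=0;g[:,355:]=0
k=max(cv2.findContours(cv2.morphologyEx(g,cv2.MORPH_CLOSE,np.ones((9,9))),0,2)[0],key=cv2.contourArea)
b=cv2.boxPoints(cv2.minAreaRect(k));print('pend',b.round(1).tolist());P=onplane(c,b,.05);print(P.round(3).tolist(),P.mean(0).round(4))
s=state();w,x,yy,z=s['tool_rot'];print(R.from_quat([x,yy,z,w]).as_matrix().round(3))
w=cam('wrist');print(np.array(w['tool_from_camera']).round(3),w['fx'])
```

```text
px [[377.0, 195.0], [392.0, 179.0], [409.0, 196.0], [394.0, 212.0]]
[[ 0.567 -0.242  0.005]
 [ 0.622 -0.296  0.005]
 [ 0.563 -0.353  0.005]
 [ 0.51  -0.298  0.005]] [ 0.5654 -0.2975  0.005 ]
tab [381.31818182 183.52272727] [[ 0.6059 -0.2598  0.003 ]]
pend [[281.20001220703125, 231.8000030517578], [290.6000061035156, 153.6999969482422], [343.6000061035156, 160.0], [334.20001220703125, 238.1999969482422]]
[[0.432, 0.072, 0.05], [0.692, 0.048, 0.05], [0.673, -0.128, 0.05], [0.413, -0.097, 0.05]] [ 0.5525 -0.0262  0.05  ]
[[-0.001  0.403 -0.915]
 [ 0.001 -0.915 -0.403]
 [-1.    -0.001  0.   ]]
[[-0.001 -0.256  0.967 -0.149]
 [ 1.    -0.     0.001 -0.   ]
 [ 0.     0.967  0.256 -0.07 ]
 [ 0.     0.     0.     1.   ]] 315.36357676498847
```

```bash
cat >> h.py <<'E'
def go(pos,yaw):
    "offset mm / rotvec from the present pose to tool down at pos with tool y at yaw (deg) in world"
    s=state(); w,x,y,z=s['tool_rot']; M=R.from_quat([x,y,z,w]).as_matrix()
    a=np.radians(yaw); ty=np.array([np.cos(a),np.sin(a),0]); tx=np.array([0,0,-1.]); G=np.c_[tx,ty,np.cross(tx,ty)]
    print('off',(M.T@(np.array(pos)-s['ee_pos'])*1000).round(1),'rot',R.from_matrix(M.T@G).as_rotvec().round(4),'F',np.round(s['contact_force'],1),'ee',np.round(s['ee_pos'],4),'t',s['time_s'],'w',s['gripper_width'])
E
python3 -m handwheel '[{"rotation":[-0.33,0,0],"offset":[20,-225,-397],"gripper":0},{"rotation":[-0.33,0,0],"offset":[20,-225,-397],"gripper":0},{"rotation":[-0.33,0,0],"offset":[20,-225,-397],"gripper":0},{"rotation":[-0.33,0,0],"offset":[20,-225,-397],"gripper":0},{"rotation":[-0.33,0,0],"offset":[20,-225,-397],"gripper":0},{"rotation":[-0.33,0,0],"offset":[20,-225,-397],"gripper":0},{"rotation":[-0.33,0,0],"offset":[20,-225,-397],"gripper":0},{"rotation":[-0.33,0,0],"offset":[20,-225,-397],"gripper":0},{"rotation":[-0.33,0,0],"offset":[20,-225,-397],"gripper":0},{"rotation":[-0.33,0,0],"offset":[20,-225,-397],"gripper":0},{"rotation":[-0.33,0,0],"offset":[20,-225,-397],"gripper":0},{"rotation":[-0.33,0,0],"offset":[20,-225,-397],"gripper":0}]' 40
python3 - <<'E'
from h import *
go([.565,-.2975,.03],-47)
c=cam('wrist');save(c,'w1.png')
h=cv2.cvtColor(c['image'],cv2.COLOR_RGB2HSV)
y=cv2.inRange(h,(22,90,90),(35,255,255))
k=max(cv2.findContours(y,0,2)[0],key=cv2.contourArea);b=cv2.boxPoints(cv2.minAreaRect(k))
P=onplane(c,b,.005);print(b.round(),P.round(4),P.mean(0))
E
```

```text
time_s: 1.7
ee_pos: [0.5639, -0.2987, 0.2154]
tool_rot: [-0.256, -0.659, -0.257, 0.659]
contact_force: [0.2, -0.3, -0.1]
gripper_width: 0.997
off [185.4  -0.   -1.6] rot [-0.0078  0.0001  0.0007] F [ 0.2 -0.3 -0.1] ee [ 0.5639 -0.2987  0.2154] t 1.7 w 0.9972336090185132
[[283. 143.]
 [351. 140.]
 [354. 214.]
 [286. 217.]] [[ 0.5668 -0.2395  0.005 ]
 [ 0.6211 -0.2937  0.005 ]
 [ 0.5618 -0.3564  0.005 ]
 [ 0.5039 -0.299   0.005 ]] [ 0.56340373 -0.29716896  0.005     ]
```

View pics/w1.png

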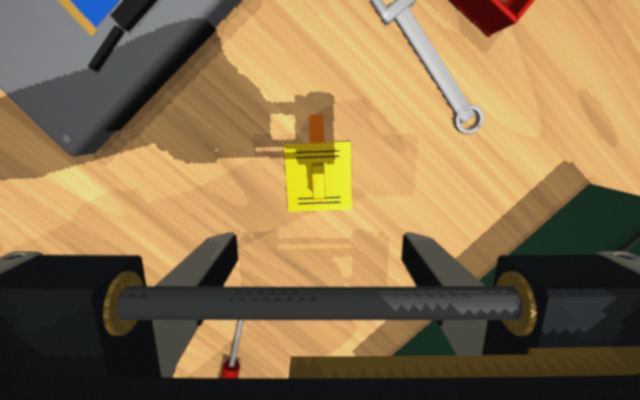

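```bash
python3 -m handwheel '[{"rotation":[-0.03,0,0],"offset":[50,-1.3,-0.8],"gripper":0},{"rotation":[-0.03,0,0],"offset":[100,-1.3,-0.8],"gripper":0},{"rotation":[-0.03,0,0],"offset":[145,-1.3,-0.8],"gripper":0},{"rotation":[-0.03,0,0],"offset":[172,-1.3,-0.8],"gripper":0},{"rotation":[-0.03,0,0],"offset":[185,-1.3,-0.8],"gripper":0},{"rotation":[-0.03,0,0],"offset":[185,-1.3,-0.8],"gripper":0},{"rotation":[-0.03,0,0],"offset":[185,-1.3,-0.8],"gripper":0},{"rotation":[-0.03,0,0],"offset":[185,-1.3,-0.8],"gripper":0.5},{"rotation":[-0.03,0,0],"offset":[185,-1.3,-0.8],"gripper":0.7},{"rotation":[-0.03,0,0],"offset":[185,-1.3,-0.8],"gripper":0.8},{"rotation":[-0.03,0,0],"offset":[185,-1.3,-0.8],"gripper":1},{"rotation":[-0.03,0,0],"offset":[185,-1.3,-0.8],"gripper":1}]' 40
python3 -m handwheel '[{"rotation":[0,0,0],"offset":[0,0,0],"gripper":1},{"rotation":[0,0,0],"offset":[0,0,0],"gripper":1},{"rotation":[0,0,0],"offset":[0,0,0],"gripper":1},{"rotation":[0,0,0],"offset":[-40,0,0],"gripper":1},{"rotation":[0,0,0],"offset":[-90,0,0],"gripper":1},{"rotation":[0,0,0],"offset":[-140,0,0],"gripper":1},{"rotation":[0,0,0],"offset":[-180,0,0],"gripper":1},{"rotation":[0,0,0],"offset":[-180,0,0],"gripper":1},{"rotation":[0,0,0],"offset":[-180,0,0],"gripper":1}]' 40
python3 - <<'E'
from h import *
c=cam('wrist');save(c,'w2.png')
print(state()['ee_pos'],state()['tool_rot'])
go([.5525-.052*.9957,-.0262+.052*.092,.23],-95.3)
E
```

```text
time_s: 3.25
ee_pos: [0.5637, -0.2967, 0.0303]
tool_rot: [-0.266, -0.655, -0.267, 0.655]
contact_force: [0.3, 0.9, -0.0]
gripper_width: 0.513
time_s: 4.38
ee_pos: [0.5632, -0.2966, 0.2097]
tool_rot: [-0.266, -0.655, -0.267, 0.655]
contact_force: [-0.1, -0.1, -1.3]
gripper_width: 0.147
[ 0.56304473 -0.29652874  0.20905783] [-0.26584507 -0.65428957 -0.26743873  0.65552123]
off [ -20.4 -240.5 -147.6] rot [0.8658 0.0019 0.0022] F [ 0.  -0.4 -1.7] ee [ 0.563  -0.2965  0.2091] t 4.425 w 0.14668911721066094
```

View pics/w2.png

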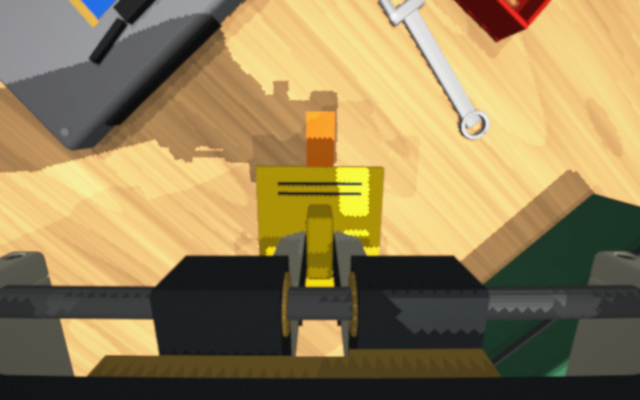

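```bash
python3 -m handwheel '[{"rotation":[0.15,0,0],"offset":[-20,-40,-25],"gripper":1},{"rotation":[0.3,0,0],"offset":[-20,-80,-50],"gripper":1},{"rotation":[0.45,0,0],"offset":[-20,-120,-75],"gripper":1},{"rotation":[0.6,0,0],"offset":[-20,-160,-98],"gripper":1},{"rotation":[0.75,0,0],"offset":[-20,-200,-123],"gripper":1},{"rotation":[0.866,0,0],"offset":[-20,-240,-148],"gripper":1},{"rotation":[0.866,0,0],"offset":[-20,-240,-148],"gripper":1},{"rotation":[0.866,0,0],"offset":[-20,-240,-148],"gripper":1},{"rotation":[0.866,0,0],"offset":[-20,-240,-148],"gripper":1}]' 40
python3 - <<'E'
from h import *
c=cam('wrist');save(c,'w3.png')
h=cv2.cvtColor(c['image'],cv2.COLOR_RGB2HSV)
z=state()['ee_pos'][2]
y=cv2.inRange(h,(20,90,60),(35,255,255));y[255:]=0
k=max(cv2.findContours(y,0,2)[0],key=cv2.contourArea)
q=k.reshape(-1,2);top=q[:,1].min();print('front row',top,'left/right at row+5',[ (np.flatnonzero(y[r]).min(),np.flatnonzero(y[r]).max()) for r in (top+6,top+20,top+50)])
r=top+6;xs=np.flatnonzero(y[r]);xl,xr=xs.min(),xs.max()
def tool(uv,z):
    s=state();w,x,yy,zz=s['tool_rot'];M=R.from_quat([x,yy,zz,w]).as_matrix()
    return ((onplane(c,uv,z)-s['ee_pos'])@M*1000).round(1)
cl=[np.flatnonzero(y[:250,u])[0] for u in (xl+8,xr-8)]
print(cl,tool([[xl,r],[xr,r],[xl+8,cl[0]],[xr-8,cl[1]],[xl,top+50]],z-.025))
go([.5525-.052*.9957,-.0262+.052*.092,.23],-95.3)
E
```

```text
time_s: 5.55
ee_pos: [0.5014, -0.0229, 0.2291]
tool_rot: [0.034, -0.705, 0.033, 0.707]
contact_force: [0.5, 0.3, -1.6]
gripper_width: 0.145
front row 23 left/right at row+5 [(np.int64(19), np.int64(607)), (np.int64(0), np.int64(639)), (np.int64(68), np.int64(624))]
[np.int64(13), np.int64(20)] [[  24.7 -152.4 -114.5]
 [  24.5  146.4 -114.5]
 [  24.7 -146.6 -121.8]
 [  24.5  141.3 -118.6]
 [  24.8 -157.2  -93.5]]
off [-0.8 -1.4  0.8] rot [-0.002   0.0031  0.0007] F [-0.  -1.3 -0.3] ee [ 0.5014 -0.0229  0.2292] t 5.6 w 0.14230401175962432
```

View pics/w3.png

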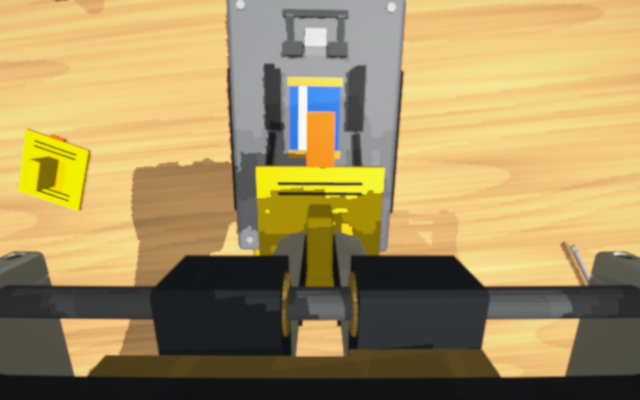

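```bash
cat > m.py <<'E'
from h import *
c=cam('wrist')
g=cv2.cvtColor(c['image'],cv2.COLOR_RGB2GRAY); h=cv2.cvtColor(c['image'],cv2.COLOR_RGB2HSV)
s=state();w,x,yy,zz=s['tool_rot'];M=R.from_quat([x,yy,zz,w]).as_matrix()
tool=lambda P:((P-s['ee_pos'])@M*1000).round(1)
y=cv2.inRange(h,(20,90,40),(35,255,255));y[:,:200]=0;y[:,420:]=0;y[:140]=0
for u in (262,275,290,350,365,378): print(u,np.flatnonzero(y[:,u])[0],tool(onplane(c,[u,np.flatnonzero(y[:,u])[0]],s['ee_pos'][2]-.025)))
for r in (175,185,200): xs=np.flatnonzero(y[r]);print(r,xs.min(),xs.max(),tool(onplane(c,[[xs.min(),r],[xs.max(),r]],s['ee_pos'][2]-.025)).tolist())
for r in range(70,165,8): 
    row=g[r,225:410]; print(r,''.join('%4d'%v for v in row[30:62:2]),'|',''.join('%4d'%v for v in row[114:150:2]))
E
python3 m.py
python3 - <<'E'
import cv2
i=cv2.imread('pics/w3.png')[0:260,215:415]
cv2.imwrite('pics/w3c.png',cv2.resize(i,None,fx=2.3,fy=2.3,interpolation=cv2.INTER_CUBIC))
E
```

```text
262 165 [[ 24.9 -31.3 -44.7]]
275 165 [[ 24.9 -24.1 -44.7]]
290 151 [[ 24.9 -15.6 -52.4]]
350 166 [[ 24.9  17.5 -44.1]]
365 166 [[ 24.8  25.8 -44.2]]
378 166 [[ 24.8  33.  -44.2]]
175 255 419 [[24.9, -35.5, -39.1], [24.8, 56.2, -39.1]]
185 255 419 [[24.9, -35.8, -33.4], [24.9, 56.7, -33.4]]
200 257 418 [[25.0, -35.1, -24.6], [24.9, 56.9, -24.6]]
70  164 163 163 161 119  67  62  61  63  63  63  65  81 147 164 165 |  167 168 167 168 165 137  91  79  75  73  75  74  75 108 161 169 170 169
78  163 163 163 151 106  68  61  61  62  62  63  61  67 121 157 166 |  214 211 182 161 112  75  72  74  74  75  74  75  76 115 157 169 169 170
86  163 164 163 162 120  68  61  61  61  63  61  63  70 126 150 164 |  203 201 171 119  96  77  74  75  74  74  75  76  82 133 167 169 169 169
94  163 163 164 164 146  76  60  61  62  61  61  63  64 119 143 160 |  147 164 167 144  98  76  73  74  73  74  74  74  85 143 168 169 169 169
102  163 163 163 161 122  74  61  60  60  62  61  60  63 116 142 162 |  136 151 140 104  80  64  65  65  66  67  73  75  95 151 167 168 168 168
110  162 163 162 162 150  87  53  52
[... 271 characters left out ...]
3 150  92  51  44  30  30  30  29  32  51  74 135 |  143 152 132  87  73  62  63  64  64  63  64  70 118 152 154 155 164 167
134  162 163 163 157 150 149 128  51  29  28  52  80  85  87 113 148 |  145 152 151 153 152 143 129 105  82  80 104 143 152 153 153 154 162 166
142  148 149 148 149 148 144  96  44  28  29  58  82  86  86  93 138 |  148 152 152 151 152 147 105  71  57  62  80 140 153 153 153 153 153 152
150  147 149 150 150 152 131  64  33  25  40  71  85  86  85 108 141 |  166 156 152 146 138 136 111  67  51  56  62 117 150 152 152 153 157 163
158   87  95  99 100  99  78  33  28  26  54  81  86  86  86  85  85 |  181 156 151 149 136 131 113  66  47  52  56 105 150 152 152 151 153 162
```

View pics/w3c.png

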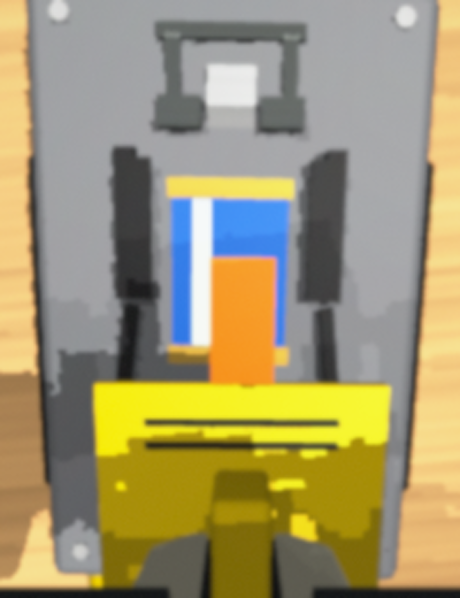

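Run:
```python
from h import *
c=cam('wrist')
s=state();w,x,yy,zz=s['tool_rot'];M=R.from_quat([x,yy,zz,w]).as_matrix()
tool=lambda uv,z:print(uv,((onplane(c,uv,z)-s['ee_pos'])@M*1000).round(1).tolist(),onplane(c,uv,z).round(4).tolist())
tool([[240.2,4.3],[391.5,7],[249.8,239.6]],.05)
tool([[263.5,120],[280.5,120],[346.5,120],[363.5,120]],.06)
tool([[262.5,80],[280.5,80],[346.5,80],[365,80]],.06)
tool([[272,130.5],[355,131.5],[272,66],[357,67]],.06)
tool([[304.5,61],[326,61],[304.5,46]],.0537)
```

```text
[[240.2, 4.3], [391.5, 7], [249.8, 239.6]] [[179.0, -72.9, -172.7], [178.9, 68.0, -170.4], [179.7, -76.9, 61.2]] [[0.6798, 0.0339, 0.05], [0.6642, -0.1061, 0.05], [0.4472, 0.06, 0.05]]
[[263.5, 120], [280.5, 120], [346.5, 120], [363.5, 120]] [[169.3, -54.0, -68.1], [169.3, -37.3, -68.1], [169.2, 27.3, -68.0], [169.2, 43.9, -68.1]] [[0.5738, 0.0249, 0.06], [0.5722, 0.0084, 0.06], [0.5661, -0.056, 0.06], [0.5646, -0.0726, 0.06]]
[[262.5, 80], [280.5, 80], [346.5, 80], [365, 80]] [[169.2, -53.3, -105.0], [169.2, -36.2, -105.0], [169.1, 26.5, -105.0], [169.1, 44.1, -105.0]] [[0.6105, 0.0208, 0.06], [0.6089, 0.0038, 0.06], [0.6029, -0.0587, 0.06], [0.6013, -0.0762, 0.06]]
[[272, 130.5], [355, 131.5], [272, 66], [357, 67]] [[169.3, -46.1, -58.0], [169.2, 35.9, -57.0], [169.1, -43.8, -117.4], [169.1, 36.1, -116.5]] [[0.563, 0.018, 0.06], [0.5543, -0.0635, 0.06], [0.622, 0.0102, 0.06], [0.6135, -0.0694, 0.06]]
[[304.5, 61], [326, 61], [304.5, 46]] [[175.4, -13.5, -122.8], [175.4, 7.1, -122.8], [175.4, -13.3, -136.0]] [[0.6244, -0.0206, 0.0537], [0.6225, -0.041, 0.0537], [0.6376, -0.0219, 0.0537]]
```

```bash
python3 -m handwheel '[{"rotation":[0.012,0,0],"offset":[40,-6.9,2.8],"gripper":1},{"rotation":[0.012,0,0],"offset":[80,-6.9,2.8],"gripper":1},{"rotation":[0.012,0,0],"offset":[110,-6.9,2.8],"gripper":1},{"rotation":[0.012,0,0],"offset":[119,-6.9,2.8],"gripper":1},{"rotation":[0.012,0,0],"offset":[119,-6.9,2.8],"gripper":1},{"rotation":[0.012,0,0],"offset":[119,-6.9,2.8],"gripper":1}]' 40
python3 - <<'E'
from h import *
c=cam('wrist');save(c,'w4.png')
i=c['image'][0:270,190:440,::-1]
cv2.imwrite('pics/w4c.png',cv2.resize(i,None,fx=2.2,fy=2.2,interpolation=cv2.INTER_CUBIC))
E
```

```text
time_s: 6.45
ee_pos: [0.4996, -0.0155, 0.1114]
tool_rot: [0.038, -0.706, 0.037, 0.706]
contact_force: [0.3, 0.3, -0.5]
gripper_width: 0.15
```

View pics/w4c.png

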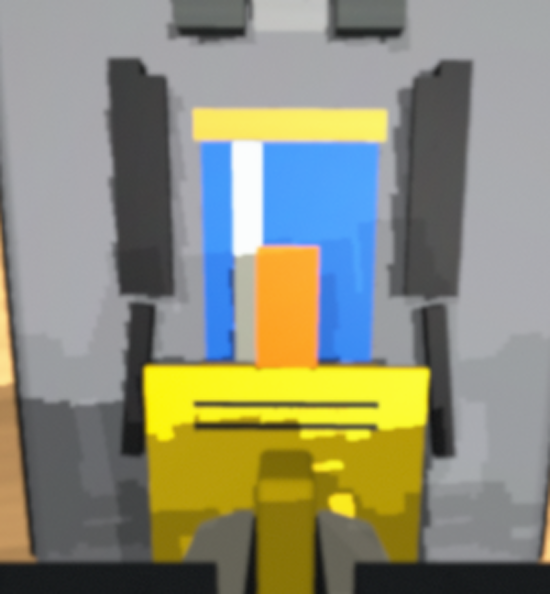

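Run:
```python
from h import *
c=cam('wrist')
s=state();w,x,yy,zz=s['tool_rot'];M=R.from_quat([x,yy,zz,w]).as_matrix()
def tool(n,uv,z):
    uv=np.array(uv)/2.2+[190,0]; print(n,((onplane(c,uv,z)-s['ee_pos'])@M*1000)[:,1:].round(1).tolist())
tool('lip start',[[119,295],[172,295],[404,297],[459,297]],.06)
tool('lip end',[[108,60],[140,60],[440,62],[472,62]],.06)
tool('cover front',[[145,367],[429,369]],s['ee_pos'][2]-.025)
tool('cover rear',[[151,520],[422,520]],s['ee_pos'][2]-.025)
tool('guide out',[[124,454],[453,456]],.058)
tool('stops',[[173,35],[245,35],[330,38],[405,38]],.059)
```

```text
lip start [[-46.6, -60.4], [-31.5, -60.4], [34.4, -59.8], [50.0, -59.8]]
lip end [[-45.9, -121.0], [-37.5, -121.0], [41.3, -120.5], [49.7, -120.5]]
cover front [[-34.9, -43.8], [37.0, -43.3]]
cover rear [[-35.4, -2.6], [37.3, -2.5]]
guide out [[-48.4, -12.9], [51.7, -12.3]]
stops [[-28.8, -127.2], [-9.9, -127.1], [12.4, -126.4], [32.0, -126.5]]
```

```bash
python3 -m handwheel '[{"rotation":[0,0,0],"offset":[12,0.7,0],"gripper":1},{"rotation":[0,0,0],"offset":[20,0.7,0],"gripper":1},{"rotation":[0,0,0],"offset":[25,0.7,0],"gripper":1},{"rotation":[0,0,0],"offset":[28,0.7,0],"gripper":1},{"rotation":[0,0,0],"offset":[30,0.7,0],"gripper":1},{"rotation":[0,0,0],"offset":[31,0.7,0],"gripper":1},{"rotation":[0,0,0],"offset":[31,0.7,0],"gripper":1},{"rotation":[0,0,0],"offset":[31,0.7,0],"gripper":1}]' 40
python3 - <<'E'
from h import *
c=cam('wrist');save(c,'w5.png');go([0.4996,-.0155,.08],-95.3+.7)
i=c['image'][0:270,190:440,::-1]
cv2.imwrite('pics/w5c.png',cv2.resize(i,None,fx=2.2,fy=2.2,interpolation=cv2.INTER_CUBIC))
E
```

```text
time_s: 7.55
ee_pos: [0.5013, -0.0162, 0.0837]
tool_rot: [-0.039, 0.708, -0.037, -0.704]
contact_force: [-7.1, -0.1, 54.6]
gripper_width: 0.144
off [ 3.7 -0.5  1.8] rot [-0.0271 -0.0046  0.0023] F [-5.7 -0.2 55.2] ee [ 0.5013 -0.0162  0.0837] t 7.6 w 0.14825544467226404
```

View pics/w5c.png

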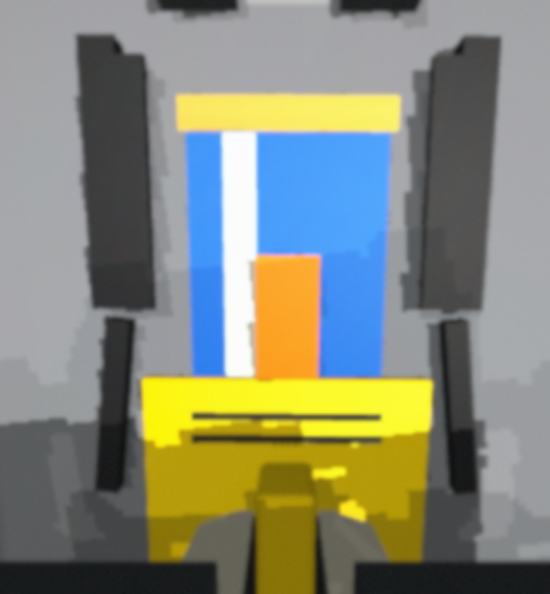

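```bash
python3 -m handwheel '[{"rotation":[0,0,0],"offset":[0,0,0],"gripper":1},{"rotation":[0,0,0],"offset":[0,0,0],"gripper":1}]' 40
cat > dep.py <<'E'
from h import *
def dep():
    c=cam('wrist');s=state()
    v,u=np.mgrid[0:400,0:640];D=c['depth']
    p=cv2.undistortPoints(np.stack([u,v],-1).reshape(-1,1,2).astype(float),c['K'],c['d']).reshape(400,640,2)
    P=np.dstack([p[...,0]*D,p[...,1]*D,D])@c['T'][:3,:3].T+c['T'][:3,3]
    P[D==0]=np.nan
    return c,s,P
if __name__=='__main__':
    c,s,P=dep();print(s['ee_pos'],s['contact_force'])
    f=lambda n,u,v:print(n,(np.nanmedian(P[int(v/2.2)-2:int(v/2.2)+3,int(u/2.2)+188:int(u/2.2)+193],axis=(0,1))*1000).round(1))
    for u,v in((160,390),(200,395),(290,390),(410,395),(160,450),(410,450),(160,530),(415,530)): f('plate',u,v)
    for u,v in((290,270),(290,350)): f('tab',u,v)
    for u,v in((210,300),(360,300)): f('batt',u,v)
    for u,v in((40,300),(530,300),(40,500),(530,480),(280,40)): f('deck',u,v)
    for u,v in((115,200),(460,200)): f('lip',u,v)
    for u,v in((118,360),(118,450),(455,360),(465,450)): f('guide',u,v)
    f('rib',285,530);f('rib',285,550)
E
python3 dep.py
```

```text
time_s: 7.85
ee_pos: [0.5016, -0.0162, 0.0838]
tool_rot: [-0.039, 0.708, -0.037, -0.704]
contact_force: [-1.4, -0.8, 14.8]
gripper_width: 0.147
[ 0.50160902 -0.01615034  0.08381155] [-2.20819948  0.23421785 12.71747632]
plate [542.3  12.4  55. ]
plate [540.2   1.9  55.7]
plate [538.9 -21.4  55.4]
plate [534.  -52.7  55.1]
plate [526.3  14.7  55.2]
plate [519.4 -51.8  55.3]
plate [504.3  18.1  55.5]
plate [496.6 -51.5  55.2]
tab [569.1 -24.6  56. ]
tab [549.  -22.5  56.2]
batt [563.5  -3.4  50.6]
batt [559.4 -41.9  50.5]
deck [568.3  40.2  50.4]
deck [554.8 -85.7  50.4]
deck [514.3  51.2  50.1]
deck [505.6 -84.7  50.4]
deck [621.9 -28.2  50.5]
lip [589.7  14.6  60.1]
lip [580.9 -66.8  60. ]
guide [551.8  20.8  58.6]
guide [528.3  25.   58.2]
guide [542.7 -63.7  58.3]
guide [518.7 -65.7  58.2]
rib [511.8 -17.4  84.2]
rib [507.2 -16.9  84.6]
```

```bash
python3 -m handwheel '[{"rotation":[0,0,0],"offset":[-0.4,0,-2],"gripper":1},{"rotation":[0,0,0],"offset":[-0.4,0,-5],"gripper":1},{"rotation":[0,0,0],"offset":[-0.4,0,-8],"gripper":1},{"rotation":[0,0,0],"offset":[-0.4,0,-11],"gripper":1},{"rotation":[0,0,0],"offset":[-0.4,0,-14],"gripper":1},{"rotation":[0,0,0],"offset":[-0.4,0,-17],"gripper":1},{"rotation":[0,0,0],"offset":[-0.4,0,-19],"gripper":1},{"rotation":[0,0,0],"offset":[-0.4,0,-20],"gripper":1}]' 40
python3 dep.py | head -9
```

```text
time_s: 8.9
ee_pos: [0.5167, -0.0182, 0.0838]
tool_rot: [0.039, -0.705, 0.037, 0.708]
contact_force: [-15.1, 1.3, 19.9]
gripper_width: 0.143
[ 0.51674759 -0.0181232   0.08378221] [-12.8826327    1.94933321  18.35549006]
plate [557.2  10.3  55.2]
plate [5.549e+02 1.000e-01 5.530e+01]
plate [553.6 -23.4  55.3]
plate [549.  -54.5  55.5]
plate [541.4  12.6  55.3]
plate [534.2 -53.6  55.4]
plate [519.1  16.2  55.1]
plate [511.6 -53.5  55.3]
```

```bash
python3 -m handwheel '[{"rotation":[0,0,0],"offset":[-0.8,0,0],"gripper":1},{"rotation":[0,0,0],"offset":[-0.8,0,0],"gripper":1}]' 40
python3 dep.py | head -9
python3 - <<'E'
from h import *
go([.53,-.02,.0838],-95)
print(state()['wrist_torque'])
c=cam('wrist')
i=c['image'][0:270,190:440,::-1]
cv2.imwrite('pics/w6c.png',cv2.resize(i,None,fx=2.2,fy=2.2,interpolation=cv2.INTER_CUBIC))
E
```

```text
time_s: 9.2
ee_pos: [0.5158, -0.0181, 0.0841]
tool_rot: [0.038, -0.704, 0.037, 0.708]
contact_force: [-3.1, -0.0, 4.2]
gripper_width: 0.149
[ 0.51589471 -0.01807153  0.08410198] [-2.39901798  0.51136534  2.72680943]
plate [556.1  10.4  55.1]
plate [5.54e+02 3.00e-01 5.50e+01]
plate [552.6 -23.3  55.3]
plate [548.2 -54.5  55.4]
plate [540.4  12.8  55.3]
plate [533.2 -53.6  55.4]
plate [518.1  16.2  55.3]
plate [510.8 -53.4  55.7]
off [  0.2   0.4 -14.2] rot [-0.0196  0.0061  0.0015] F [-2.4  0.5  2.7] ee [ 0.5159 -0.0181  0.0841] t 9.25 w 0.14606063291158672
[ 0.1571806   0.57617792 -0.00565846]
```

View pics/w6c.png

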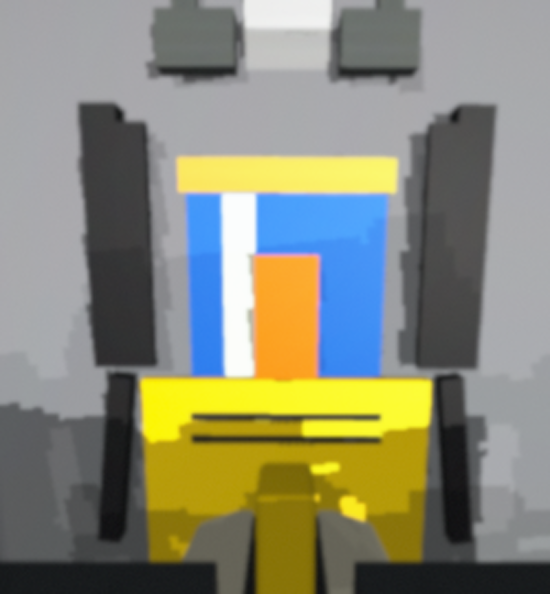

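```bash
python3 -m handwheel '[{"rotation":[0,0,0],"offset":[-0.2,0.1,-2],"gripper":1},{"rotation":[0,0,0],"offset":[-0.2,0.1,-4],"gripper":1},{"rotation":[0,0,0],"offset":[-0.3,0.1,-6],"gripper":1},{"rotation":[0,0,0],"offset":[-0.3,0.1,-8],"gripper":1},{"rotation":[0,0,0],"offset":[-0.3,0.1,-10],"gripper":1},{"rotation":[0,0,0],"offset":[-0.3,0.1,-12],"gripper":1},{"rotation":[0,0,0],"offset":[-0.3,0.1,-12],"gripper":1}]' 40
python3 dep.py | head -9
```

```text
time_s: 10.18
ee_pos: [0.5283, -0.0195, 0.0843]
tool_rot: [0.038, -0.704, 0.037, 0.708]
contact_force: [0.1, 0.5, -0.8]
gripper_width: 0.149
[ 0.5281522  -0.01949838  0.08436079] [ 0.25049273 -0.21339577  0.03736799]
plate [569.1   8.7  56.3]
plate [566.4  -1.3  55.6]
plate [565.  -24.7  55.4]
plate [560.6 -55.9  55.8]
plate [552.9  11.5  55.6]
plate [545.5 -54.9  55.5]
plate [530.4  14.8  55.7]
plate [523.  -54.8  55.8]
```

```bash
python3 -m handwheel '[{"rotation":[0,0,0],"offset":[0,0,-2],"gripper":1},{"rotation":[0,0,0],"offset":[0,0,-4],"gripper":1},{"rotation":[0,0,0],"offset":[0,0,-6],"gripper":1},{"rotation":[0,0,0],"offset":[0,0,-8],"gripper":1},{"rotation":[0,0,0],"offset":[0,0,-10],"gripper":1},{"rotation":[0,0,0],"offset":[0,0,-12],"gripper":1},{"rotation":[0,0,0],"offset":[0,0,-14],"gripper":1},{"rotation":[0,0,0],"offset":[0,0,-14],"gripper":1}]' 40
python3 dep.py | head -9
```

```text
time_s: 11.22
ee_pos: [0.5422, -0.021, 0.0843]
tool_rot: [0.038, -0.704, 0.037, 0.708]
contact_force: [-0.5, 0.7, -1.1]
gripper_width: 0.145
[ 0.54206687 -0.02100568  0.08425372] [-0.06642126  0.36054345 -0.6155199 ]
plate [582.7   7.2  56.1]
plate [580.4  -2.8  55.4]
plate [579.  -26.2  55.2]
plate [574.6 -57.5  55.7]
plate [567.3   9.2  58.8]
plate [560.  -56.5  56.4]
plate [544.2  13.4  55.6]
plate [536.9 -56.4  55.9]
```

Centre is at about x = -9; next comes the ramp, taken in small steps.

```bash
python3 -m handwheel '[{"rotation":[0,0,0],"offset":[0,0,-1.5],"gripper":1},{"rotation":[0,0,0],"offset":[0,0,-3],"gripper":1},{"rotation":[0,0,0],"offset":[0,0,-4.5],"gripper":1},{"rotation":[0,0,0],"offset":[0,0,-6],"gripper":1},{"rotation":[0,0,0],"offset":[0,0,-7.5],"gripper":1},{"rotation":[0,0,0],"offset":[0,0,-9],"gripper":1},{"rotation":[0,0,0],"offset":[0,0,-9],"gripper":1}]' 40
python3 dep.py | head -11
```

```text
time_s: 12.15
ee_pos: [0.5512, -0.022, 0.0842]
tool_rot: [0.038, -0.704, 0.037, 0.708]
contact_force: [0.4, -0.1, -0.7]
gripper_width: 0.15
[ 0.55116098 -0.02198581  0.08420723] [ 0.43161623 -0.15596625 -1.02135502]
plate [592.    6.2  55.7]
plate [589.2  -3.7  55.3]
plate [588.  -27.2  55.5]
plate [583.7 -58.5  55.9]
plate [576.5   8.2  59.1]
plate [569.4 -57.5  56.2]
plate [553.2  12.3  55.8]
plate [546.  -57.3  55.6]
tab [618.4 -30.4  55.7]
tab [598.2 -28.3  56.3]
```

```bash
python3 -m handwheel '[{"rotation":[0,0,0],"offset":[0,0,-1.5],"gripper":1},{"rotation":[0,0,0],"offset":[0,0,-3],"gripper":1},{"rotation":[0,0,0],"offset":[0,0,-4.5],"gripper":1},{"rotation":[0,0,0],"offset":[0,0,-6],"gripper":1},{"rotation":[0,0,0],"offset":[0,0,-6],"gripper":1}]' 40
python3 - <<'E'
from dep import *
c,s,P=dep();i=c['image'][0:270,190:440,::-1]
cv2.imwrite('pics/w7c.png',cv2.resize(i,None,fx=2.2,fy=2.2,interpolation=cv2.INTER_CUBIC))
print(s['contact_force'])
for v in range(0,175,6): print(v,(P[v,[270,319,355]]*1000).round(0)[:,[0,2]].tolist())
E
```

```text
time_s: 12.82
ee_pos: [0.5573, -0.0226, 0.0842]
tool_rot: [0.038, -0.704, 0.037, 0.708]
contact_force: [0.4, 0.5, -0.6]
gripper_width: 0.144
[ 0.30634994 -0.38791839 -0.95516742]
0 [[705.0, -1.0], [701.0, 1.0], [698.0, 1.0]]
6 [[702.0, -1.0], [698.0, 0.0], [695.0, -0.0]]
12 [[683.0, 50.0], [680.0, 50.0], [678.0, 50.0]]
18 [[680.0, 49.0], [677.0, 49.0], [675.0, 49.0]]
24 [[677.0, 49.0], [674.0, 50.0], [673.0, 49.0]]
30 [[674.0, 51.0], [671.0, 51.0], [669.0, 50.0]]
36 [[671.0, 53.0], [668.0, 52.0], [666.0, 51.0]]
42 [[668.0, 54.0], [665.0, 53.0], [663.0, 54.0]]
48 [[665.0, 53.0], [662.0, 53.0], [660.0, 54.0]]
54 [[662.0, 54.0], [660.0, 50.0], [658.0, 51.0]]
60 [[659.0, 53.0], [657.0, 51.0], [655.0, 50.0]]
66 [[656.0, 52.0], [654.0, 51.0], [652.0, 51.0]]
72 [[653.0, 55.0], [650.0, 54.0], [649.0, 51.0]]
78 [[650.0, 53.0], [647.0, 54.0], [646.0, 51.0]]
84 [[647.0, 53.0], [644.0, 54.0], [643.0, 49.0]]
90 [[645.0, 49.0], [641.0, 53.0], [639.0, 50.0]]
96 [[641.0, 58.0], [638.0, 54.0], [636.0, 58.0]]
102 [[638.0, 59.0], [635.0, 53.0], [633.0, 59.0]]
108 [[635.0, 60.0], [632.0, 52.0], [630.0, 61.0]]
114 [[632.0, 60.0], [629.0, 50.0], [627.0, 58.0]]
120 [[629.0, 50.0], [626.0, 55.0], [623.0, 51.0]]
126 [[625.0, 49.0], [623.0, 57.0], [620.0, 51.0]]
132 [[622.0, 51.0], [619.0, 56.0], [617.0, 50.0]]
138 [[619.0, 50.0], [616.0, 56.0], [614.0, 50.0]]
144 [[615.0, 50.0], [613.0, 57.0], [610.0, 50.0]]
150 [[612.0, 51.0], [610.0, 56.0], [607.0, 51.0]]
156 [[609.0, 50.0], [606.0, 57.0], [603.0, 50.0]]
162 [[605.0, 50.0], [603.0, 56.0], [600.0, 52.0]]
168 [[602.0, 50.0], [600.0, 57.0], [596.0, 51.0]]
174 [[599.0, 55.0], [596.0, 56.0], [594.0, 56.0]]
```

View pics/w7c.png

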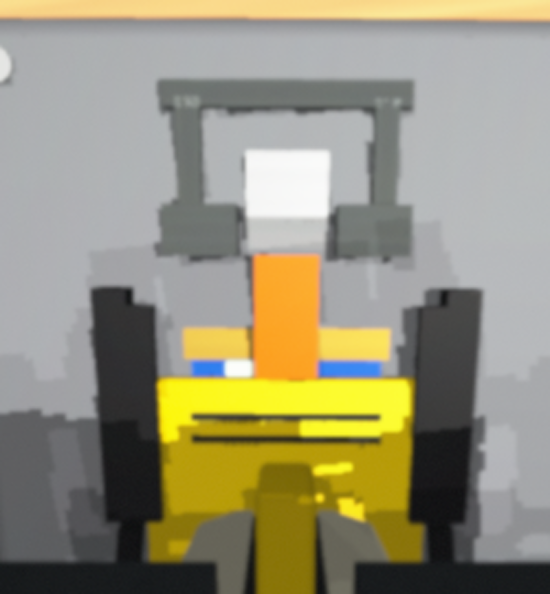

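```bash
python3 -m handwheel '[{"rotation":[0,0,0],"offset":[0,0,-1.5],"gripper":1},{"rotation":[0,0,0],"offset":[0,0,-3],"gripper":1},{"rotation":[0,0,0],"offset":[0,0,-4.5],"gripper":1},{"rotation":[0,0,0],"offset":[0,0,-6],"gripper":1},{"rotation":[0,0,0],"offset":[0,0,-7.5],"gripper":1},{"rotation":[0,0,0],"offset":[0,0,-9],"gripper":1}]' 40
python3 -m handwheel '[{"rotation":[0,0,0],"offset":[0,0,-1.5],"gripper":1},{"rotation":[0,0,0],"offset":[0,0,-3],"gripper":1},{"rotation":[0,0,0],"offset":[0,0,-4.5],"gripper":1},{"rotation":[0,0,0],"offset":[0,0,-6],"gripper":1}]' 40
python3 dep.py | head -11
```

```text
time_s: 13.62
ee_pos: [0.5641, -0.0235, 0.084]
tool_rot: [0.038, -0.703, 0.037, 0.709]
contact_force: [-8.8, 1.1, 8.4]
gripper_width: 0.148
time_s: 14.12
ee_pos: [0.5661, -0.0238, 0.0841]
tool_rot: [0.038, -0.7, 0.037, 0.712]
contact_force: [-13.1, 2.7, 12.9]
gripper_width: 0.147
[ 0.56632546 -0.02384562  0.08412494] [-12.59864966   1.27747087  13.74855841]
plate [606.5   4.4  55.9]
plate [603.9  -5.6  55.3]
plate [602.5 -29.   55.3]
plate [598.2 -60.1  55.5]
plate [590.9   6.5  57.8]
plate [583.6 -59.1  56.2]
plate [569.5   9.4  59.9]
plate [562.7 -58.4  60.3]
tab [633.  -32.2  58.1]
tab [613.1 -30.1  56.8]
```

```bash
python3 -m handwheel '[{"rotation":[0,0,0],"offset":[-0.6,0,-1.5],"gripper":1},{"rotation":[0,0,0],"offset":[-0.8,0,-2.5],"gripper":1},{"rotation":[0,0,0],"offset":[-0.8,0,-3.5],"gripper":1},{"rotation":[0,0,0],"offset":[-0.8,0,-4.5],"gripper":1},{"rotation":[0,0,0],"offset":[-0.8,0,-4.5],"gripper":1}]' 40
python3 dep.py | head -11; python3 -c "
from h import *
go([.5663,-.0238,.0841],-95.3)"
```

```text
time_s: 14.8
ee_pos: [0.5704, -0.0243, 0.0848]
tool_rot: [0.038, -0.7, 0.037, 0.712]
contact_force: [-3.3, 1.0, 3.2]
gripper_width: 0.152
[ 0.57074175 -0.02436039  0.08488221] [-2.94065955  0.71757533  3.90765219]
plate [610.7   3.8  56.4]
plate [608.2  -6.   55.5]
plate [606.8 -29.5  55.7]
plate [602.4 -60.7  55.9]
plate [595.2   5.9  58.7]
plate [588.  -59.6  56.9]
plate [573.7   8.8  60.1]
plate [566.6 -59.1  60.2]
tab [637.4 -32.7  59.4]
tab [617.4 -30.6  57.3]
off [ 0.9 -0.1  4.5] rot [-0.0143  0.0163  0.001 ] F [-2.9  0.7  3.9] ee [ 0.5707 -0.0244  0.0849] t 14.85 w 0.14769377907245185
```

```bash
python3 -m handwheel '[{"rotation":[0,0,0],"offset":[-0.2,0,-1.5],"gripper":1},{"rotation":[0,0,0],"offset":[-0.2,0,-3],"gripper":1},{"rotation":[0,0,0],"offset":[-0.3,0,-4.5],"gripper":1},{"rotation":[0,0,0],"offset":[-0.3,0,-6],"gripper":1},{"rotation":[0,0,0],"offset":[-0.3,0,-7.5],"gripper":1},{"rotation":[0,0,0],"offset":[-0.3,0,-9],"gripper":1},{"rotation":[0,0,0],"offset":[-0.3,0,-9],"gripper":1}]' 40
python3 dep.py | head -11
```

```text
time_s: 15.72
ee_pos: [0.58, -0.0254, 0.0851]
tool_rot: [0.038, -0.701, 0.037, 0.712]
contact_force: [-1.8, -0.3, 2.4]
gripper_width: 0.146
[ 0.57999052 -0.0253662   0.08508491] [-1.89491035 -0.13863061  2.70818096]
plate [620.1   3.1  56.2]
plate [618.   -7.   56.1]
plate [616.5 -30.5  56.2]
plate [612.1 -61.7  56.3]
plate [604.8   4.9  59.6]
plate [597.9 -60.7  57. ]
plate [583.2   8.   60. ]
plate [576.2 -60.1  60.2]
tab [647.  -33.7  59.4]
tab [626.9 -31.6  57.4]
```

```bash
python3 -m handwheel '[{"rotation":[0,0,0],"offset":[0,0,-1],"gripper":1},{"rotation":[0,0,0],"offset":[0,0,-2],"gripper":1},{"rotation":[0,0,0],"offset":[0,0,-3],"gripper":1},{"rotation":[0,0,0],"offset":[0,0,-4],"gripper":1},{"rotation":[0,0,0],"offset":[0,0,-5],"gripper":1}]' 40
python3 dep.py | head -11
```

```text
time_s: 16.4
ee_pos: [0.585, -0.0259, 0.085]
tool_rot: [0.038, -0.7, 0.037, 0.712]
contact_force: [-3.1, -0.1, 2.8]
gripper_width: 0.151
[ 0.58520701 -0.02590432  0.08500205] [-1.9896675   0.72018056  3.76224296]
plate [625.1   2.5  55.7]
plate [622.8  -7.5  55.8]
plate [621.5 -31.1  55.9]
plate [617.1 -62.3  56.1]
plate [609.9   4.3  59. ]
plate [602.7 -61.3  56.7]
plate [588.4   7.5  60.1]
plate [581.5 -60.6  60.5]
tab [652.  -34.3  59.7]
tab [631.9 -32.1  57.9]
```

```bash
python3 -m handwheel '[{"rotation":[0,0,0],"offset":[0,0,-0.8],"gripper":1},{"rotation":[0,0,0],"offset":[0,0,-1.6],"gripper":1},{"rotation":[0,0,0],"offset":[0,0,-2.4],"gripper":1},{"rotation":[0,0,0],"offset":[0,0,-3],"gripper":1}]' 40
python3 dep.py | sed -n '1,3p;10,12p'
```

```text
time_s: 16.95
ee_pos: [0.5882, -0.0262, 0.0849]
tool_rot: [0.038, -0.701, 0.037, 0.712]
contact_force: [-1.0, -0.4, -0.2]
gripper_width: 0.147
[ 0.58825423 -0.02621692  0.08488586] [ 0.25221356 -0.6208207  -1.58527678]
plate [628.3   2.2  55.3]
plate [626.2  -8.   55.6]
tab [655.1 -34.6  56.2]
tab [635.1 -32.5  56.5]
batt [649.5 -13.5  50. ]
```

```bash
python3 -m handwheel '[{"rotation":[0,0,0],"offset":[0,0,-0.5],"gripper":1},{"rotation":[0,0,0],"offset":[0,0,-1],"gripper":1}]' 40
python3 dep.py | sed -n '1,3p;10,12p'
```

```text
time_s: 17.25
ee_pos: [0.5883, -0.0262, 0.0848]
tool_rot: [0.038, -0.7, 0.037, 0.712]
contact_force: [-5.1, 0.5, 3.1]
gripper_width: 0.149
[ 0.58830815 -0.02623021  0.08479231] [-4.63851612  0.22730186  2.86724061]
plate [628.4   2.1  55.7]
plate [626.   -7.9  55.4]
tab [655.2 -34.6  56. ]
tab [635.  -32.5  56.4]
batt [649.4 -13.4  50.3]
```

```bash
python3 -m handwheel '[{"rotation":[0,0,0],"offset":[0,0,-1],"gripper":1},{"rotation":[0,0,0],"offset":[0,0,-2],"gripper":1},{"rotation":[0,0,0],"offset":[0,0,-2],"gripper":1}]' 40
python3 -m handwheel '[{"rotation":[0,0,0],"offset":[0,0,0],"gripper":1},{"rotation":[0,0,0],"offset":[0,0,0],"gripper":0.78},{"rotation":[0,0,0],"offset":[0,0,0],"gripper":0.7},{"rotation":[0,0,0],"offset":[0,0,0],"gripper":0.7},{"rotation":[0,0,0],"offset":[-10,0,0],"gripper":0.7},{"rotation":[0,0,0],"offset":[-30,0,0],"gripper":0.7},{"rotation":[0,0,0],"offset":[-70,0,0],"gripper":0.7},{"rotation":[0,0,0],"offset":[-120,0,0],"gripper":0.7},{"rotation":[0,0,0],"offset":[-120,0,0],"gripper":0.7},{"rotation":[0,0,0],"offset":[-120,0,0],"gripper":0.7}]' 40
python3 - <<'E'
from dep import *
c,s,P=dep();i=c['image'][0:300,190:440,::-1]
cv2.imwrite('pics/w8c.png',cv2.resize(i,None,fx=2,fy=2,interpolation=cv2.INTER_CUBIC))
print(s['contact_force'],s['time_s'])
for u in (300,319,330): print(u,[(P[v,u]*1000).round(0)[[0,2]].tolist() for v in range(60,200,7)])
E
```

```text
time_s: 17.68
ee_pos: [0.5884, -0.0262, 0.0847]
tool_rot: [0.038, -0.699, 0.037, 0.713]
contact_force: [-8.5, 1.7, 6.3]
gripper_width: 0.146
time_s: 18.92
ee_pos: [0.5907, -0.0266, 0.2049]
tool_rot: [0.038, -0.699, 0.037, 0.713]
contact_force: [-0.4, 0.4, -0.2]
gripper_width: 0.3
[-0.31835897 -0.44979013  0.05581902] 18.975
300 [[716.0, -0.0], [710.0, -2.0], [703.0, 0.0], [696.0, 1.0], [686.0, 43.0], [679.0, 50.0], [673.0, 50.0], [667.0, 53.0], [661.0, 51.0], [654.0, 50.0], [648.0, 50.0], [642.0, 50.0], [636.0, 59.0], [630.0, 59.0], [623.0, 55.0], [616.0, 54.0], [610.0, 56.0], [603.0, 56.0], [596.0, 57.0], [589.0, 55.0]]
319 [[714.0, 0.0], [707.0, 0.0], [700.0, 1.0], [693.0, 1.0], [684.0, 45.0], [677.0, 50.0], [671.0, 49.0], [665.0, 54.0], [659.0, 49.0], [653.0, 55.0], [647.0, 56.0], [640.0, 56.0], [634.0, 55.0], [627.0, 55.0], [621.0, 56.0], [614.0, 56.0], [608.0, 57.0], [606.0, 80.0], [601.0, 84.0], [594.0, 83.0]]
330 [[713.0, 1.0], [706.0, -1.0], [699.0, 1.0], [692.0, -0.0], [685.0, -1.0], [676.0, 50.0], [670.0, 49.0], [664.0, 53.0], [658.0, 51.0], [652.0, 50.0], [645.0, 56.0], [639.0, 55.0], [632.0, 52.0], [626.0, 55.0], [620.0, 57.0], [613.0, 55.0], [606.0, 54.0], [599.0, 55.0], [593.0, 56.0], [586.0, 56.0]]
```

View pics/w8c.png

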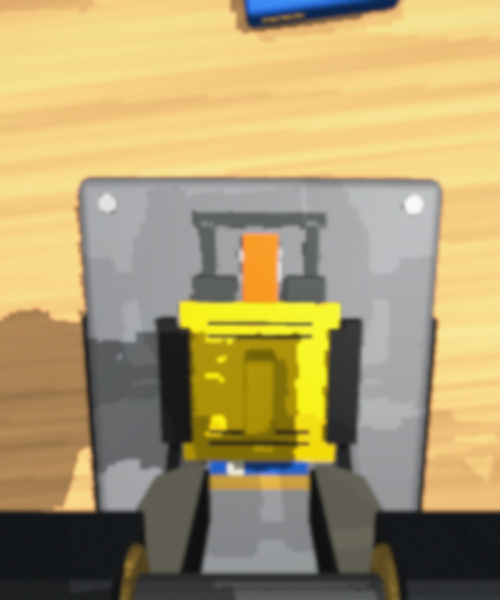

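```bash
python3 -c "
from bench import *
print(sign_off())"
```

```text
the job is handed in; nothing more can be done
None
```

The battery bay is closed. I picked up the cover with the orange tab by its rib, laid it at the open end of the tracks and slid it under the lips. The tab rode over the catch and clicked down, and the cover came up against its stops. I then let go, raised the arm clear and handed the job in at about 19 s.

**Final checks**
- **Tab:** depth readings at the tip fell from 59.7 to 56.2 mm when it clicked, so it is straight again behind the catch.
- **Stops:** a further 3 mm of commanded push in two calls moved the cover only about 0.2 mm, at 5–9 N.
- **Cover:** the last picture shows it flat under the lips, against the stop blocks, with the gripper clear and no force on the tool.

**What did not go to plan**
- **Laying down:** the cover sat 3–4 mm lower in the grip than I assumed. I pressed it onto the deck with about 55 N before easing off. By my estimate the cover centre was then near x = -50 mm, outside the zone where the 35 N limit applies.
- **Sliding:** near the lip mouth (about 15 N sideways, 20 N down) and on the ramp (about 13 N each way), friction held the cover up. Lifting slightly cleared it both times. The highest reading I saw while sliding was about 25 N, but I only read the force at the end of each move.

I never touched the other items knowingly, but I did not measure their positions again at the end.

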